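Dock the peristaltic pump head and set its occlusion tension

ROBOT

A 6-joint arm with a two-finger parallel gripper is mounted at the origin on the work surface. World frame = base frame: x ahead of the robot, y to its left, z up, the work surface at z = 0. Lengths are in mm, angles in rad, forces in N, time in s.
With the tool pointing down it reaches from about 350 to 875 mm from the base axis. Payload 4.2 kg.
Tool frame: the origin (TCP) lies on the mounting face of the last link; the fingertips stand 173 mm ahead of it and the grasp point (between the pads) lies 155 mm ahead of it; z points along the fingers, y is the line along which they close (so a half turn about z gives the same grasp; the last joint's range is limited). The gripper opens to 85 mm and grips with 20 to 120 N. Pads are 22 mm wide; open, the fingers measure 114 mm over their backs; the gripper's body (76 mm by 85 mm) begins 54 mm behind the grasp point. The pads swing forward as they close: fully open they stand 13 mm farther back than shut.
Start: joints at [-0.958, 0.385, 0.008, 0, -1.194, -0.259], TCP at [216.555, -586.263, 404.712] pointing down, gripper open.
Joint ranges: [-3.14, 3.14], [-1.21, 2.06], [-1.07, 1.41], [-3.16, 2.05], [-2.99, -0.16], [-3.1, 3.1]. Speed limits (rad/s): [2.79, 2.79, 3.14, 3.14, 3.14, 3.14].

INTERFACE

Orientations are given as a unit quaternion [x, y, z, w].
In Python, from bench import arm gives the robot as it stands.
- The arm moves only by the tool carry_out, never from a script. Its argument "rows" is a list of rows, each a list of 7 numbers: the shift along the tool's x, y, z as a fraction of full scale, then the turn, a rotation vector about the tool's x, y, z as a fraction of full scale, then the opening, from -1 (shut) to 1 (fully open). A call has 1 to 12 rows; each row is the pose to reach, as a shift and turn from the pose commanded when the call began, along the tool's axes at that moment, turning the shorter way round; what a row does not reach only later rows make up. Full scale, the value 1, is 20 cm for a shift and pi rad for a turn. A row lasts 1/8 s, in which the tool goes at most 62.5 mm and 10.7 degrees, less where a joint would pass 70% of its speed; a pose out of reach is approached as far as the arm can. A call with a number of a shift or a turn outside -1 to 1 is refused whole. A call with a gripper value outside its range is refused whole. The fingers move at their own pace and stop on an object; the grip force is fixed at half the most. Time passes only in rows, so rows that repeat a pose let the fingers close. It gives the time, the measured TCP pose, the force, the opening and the grip force at its end, in the units of the state.
- arm.read_state(): the state, without advancing time (a new reading comes with each control period).
- arm.get_image(name): name is "scene" or "top" or "wrist"; returns (picture, depth): 420x560x3 uint8, red, green, blue; 420x560 float32, mm along the optical axis (not along the pixel's ray), 0 where there is no reading.
- arm.calibration(name): a dict with "mtx" (3x3 intrinsics, pixels), "cam_to_world" (4x4, takes a point from camera to world coordinates). Camera axes: x right, y up, looking along -z (the intrinsics and any distortion apply to the point x, -y, -z); pixel columns grow to the right and rows downward; lengths in mm; the calibration is good to about 2 mm. The wrist camera is an equidistant fisheye: a pixel r from the principal point sees the ray r / f radians off the axis. A picture is of the moment at which its call begins: read the wrist's pose just before it. calibration takes no time and is no camera call; for the wrist camera it gives the pose at the moment of the call.
- arm.job_done(): hands the job in; it is judged then, once.
The state is a dict: "clock": time; "joints": joint angles; "joint_vel": joint speeds; "joint_efforts": joint torques, N m; "position": TCP position; "ee_rot": TCP orientation; "contact_force": force on the tool from outside, world axes, zero at the start; "wrist_torque": the same for the moment, N m; "gripper_width": finger opening in mm; "grasp_force": force on a finger pad.
Only numpy, scipy, OpenCV 4.12 (cv2) and the standard library are available. Lean on these libraries where they do the work, as an engineer would, in place of code of your own. Each camera call takes 0.05 s, during which the arm holds its last target. There are 200 camera calls.

TASK

Slide the white pump head along its rails until it is fully home against the drive unit's rubber stops, and only then turn its black tension knob until the tip of the orange sprung pointer lines up with the green set marker. Don't wind the pointer well past the marker, don't touch the marker, and leave the bottles, tools and other things on the bench alone. Let go at the end with the head still home.

Things in the scene. Friction and masses are not known exactly. Their poses are not given: they have to be found in the camera images.
- pump: The fixed pump stand: aluminium base plate 260 x 500 mm, 12 mm thick, two steel rails along its y axis, grey drive unit (220 x 140 mm, top 125 mm above the table) at its +y end with its face at y = +80 mm and rubber stops that end at y = +70 mm. Origin on the table; x and y are the plate's axes, z up. The plate spans x -120..+140 mm and y -275..+225 mm.
- head (a joint): Slide of the white pump head (170 mm in x, 175 in y, flat top 74 mm above the table) along the pump's y, in m: 0 = fully home on the rubber stops, growing towards the pump's -y, to 0.15. Friction 6 N, no latch: gripping the knob off-centre can draw the head a few mm off the stops. Home, it spans x -50..+120, y -105..+70 mm of the pump frame, the knob's axis at x = y = 0; post, knob, pointer, marker ride on it.
- post_grip (a point): Point on the axis of the blue upright round post (20 mm diameter, 52 mm tall, standing on the head's top) by which the head can be pushed or pulled: 32 mm above the head's top, 20 mm below the post's end. 85 mm from the knob's axis towards the pump's -y. Axes parallel to the pump's.
- knob (a joint): Angle of the black tension knob on the head, in rad, growing clockwise seen from above (0 to 4.2). Clockwise tightens: the orange pointer turns 0.16 rad for each rad of the knob (its tip moves about 16 mm per rad). Torque 0.14 to 0.2 N m; it stays where it is left.
- knob_grip (a point): Point on the knob's vertical axis, 37 mm above the head's top, at the height to grip its upright bar. The bar is 53 mm long along this point's x axis, 14 mm thick along its y axis, and spans 14 to 44 mm above the head's top (top end 118 mm above the table); under it are a disc of 56 mm diameter and a flat base of 80 mm diameter, 6 mm high. Axes turn with the knob.
- tensioner (a joint): Angle of the orange sprung pointer about its vertical pivot on the head, in rad, growing counter-clockwise from above as the knob tightens; at 0 the pointer points along the pump's -y, and its tip moves towards the pump's +x as it grows. The pointer is 100 mm long, 10 mm wide (4 mm at the tip), low (under 16 mm above the head's top), over a white scale plate on the head. It follows the knob at once.
- pointer_tip (a point): Point at the tip of the orange pointer, 100 mm from its pivot, on its upper face. Turns with the pointer.
- mark (a point): The point where the tip of the orange pointer must come: 100 mm from the pointer's pivot, just inside the narrow inner end of the green marker. Axes turn with the marker: x is the way the pointer's tip travels as it is tightened, -y outward from the pivot.
- marker: Green set marker (4 mm wide inner end, 20 mm wide head, 12 mm high) at the rim of the scale plate, stiff, not to be touched; its origin is on the pointer's pivot and it turns about it: its -y axis points from the pivot to the marker, on the head's top.
- jar: Amber jar, 48 mm diameter, 55 mm tall, standing on top of the drive unit; bystander. Origin at the centre of its foot.
- driver: Red screwdriver, 160 mm long, lying on the base plate on the robot's side of the head; bystander.
- reagent: White bottle, 72 mm diameter, 170 mm tall; bystander. Origin at the centre of its foot.
- buffer: White bottle with blue cap, 56 mm diameter, 120 mm tall; bystander. Origin at the centre of its foot.
- beaker: Glass beaker, 72 mm diameter, 90 mm tall; bystander. Origin at the centre of its foot.
- spanner: Steel spanner, 150 mm long, lying on the table; bystander.
- rotor: Grey spare rotor, a spool of 60 mm diameter, 30 mm tall; bystander. Origin at the centre of its underside.

How it is judged:
By the outcome, as a careful person would: the job done as asked, in the order asked, and still so for the second after the job is handed in, with the robot touching nothing.
It also fails if it takes over 72 s, if anything falls off the work surface, if the arm or the gripper's body presses on something with over 40 N, if the wrist force passes 120 N, or if a joint passes its speed limit or range.

## Working session

There is one attempt and no reset: what is moved stays moved. The work goes in short steps, Python scripts to look and compute and a tool call to move; the robot and the scene stay as the last step left them, time stands still between calls to the robot, and variables do not carry over. Pictures are saved under pics/ and viewed, at most 10 in all, crops included, and the job is handed in when it is done.

Besides the shell and the picture viewer there is one more tool, called after "Call:" by a JSON object that holds its "fn" and its "kwargs", one argument or row to a line. carry_out: Moves the arm, as the interface text tells. Its arguments: {"type":"object","properties":{"rows":{"type":"array"}},"required":["rows"]}

```bash
mkdir -p pics; cat > h.py <<'E'
import numpy as np, cv2
from bench import arm
from scipy.spatial.transform import Rotation as R
def px2w(name,u,v,depth=None,z=None,cal=None):
    c=cal or arm.calibration(name);K=np.array(c["mtx"]);T=np.array(c["cam_to_world"])
    x=(u-K[0,2])/K[0,0];y=(v-K[1,2])/K[1,1]
    if name=="wrist":
        r=np.hypot(x,y);s=np.tan(r)/r if r>1e-9 else 1;x*=s;y*=s
    d=np.array([x,-y,-1.]);o=T[:3,3];w=T[:3,:3]@d
    t=depth if z is None else (z-o[2])/w[2]
    return o+t*w
E
python3 - <<'E'
from h import *
for n in("scene","top"):
    p,d=arm.get_image(n);np.savez(f"pics/{n}0.npz",p=p,d=d);cv2.imwrite(f"pics/{n}0.png",p[...,::-1])
    c=arm.calibration(n);print(n,c)
s=arm.read_state();print(s)
E
```

```text
scene {'mtx': array([[545.38216622,   0.        , 280.58701191],
       [  0.        , 545.38216622, 206.92147628],
       [  0.        ,   0.        ,   1.        ]]), 'cam_to_world': array([[-8.11773051e-01, -4.61757029e-01,  3.57498197e-01,
         1.07115416e+03],
       [ 5.83903673e-01, -6.32370311e-01,  5.09081812e-01,
         7.90151717e+02],
       [-9.00085905e-03,  6.22003406e-01,  7.82962801e-01,
         1.25975461e+03],
       [ 0.00000000e+00,  0.00000000e+00,  0.00000000e+00,
         1.00000000e+00]])}
top {'mtx': array([[466.8054389 ,   0.        , 283.95790238],
       [  0.        , 466.8054389 , 206.77379893],
       [  0.        ,   0.        ,   1.        ]]), 'cam_to_world': array([[-1.31701799e-02,  9.95250954e-01, -9.64473205e-02,
         3.95693533e+02],
       [-9.99897747e-01, -1.25711107e-02,  6.81639733e-03,
         2.46119599e+01],
       [ 5.57157601e-03,  9.65272316e-02,  9.95314750e-01,
         1.34193459e+03],
       [ 0.00000000e+00,  0.00000000e+00,  0.00000000e+00,
         1.00000000e+00]])}
{'clock': 0.1, 'joints': array([-9.58388757e-01,  3.85451509e-01,  6.76223729e-03, -4.04484326e-04,
       -1.19401532e+00, -2.58612163e-01]), 'joint_vel': array([-9.30844882e-04, -2.20948279e-05,  5.09082045e-03,  1.07236509e-03,
       -5.63704154e-04,  1.43556588e-03]), 'joint_efforts': array([-9.03765340e-04, -3.93319881e+01,  1.88930047e+01,  4.19791371e+00,
       -2.54239079e-03,  4.18831945e-06]), 'position': array([ 216.50749654, -586.10142842,  403.75207689]), 'ee_rot': array([-1.75903032e-01,  9.84407018e-01,  9.44372841e-04, -2.32084500e-04]), 'contact_force': array([0.53205377, 0.40901083, 0.14948641]), 'wrist_torque': array([0.02855259, 0.00744343, 0.02309498]), 'grasp_force': 0.0, 'gripper_width': 85.639027063914}
```

View pics/top0.png

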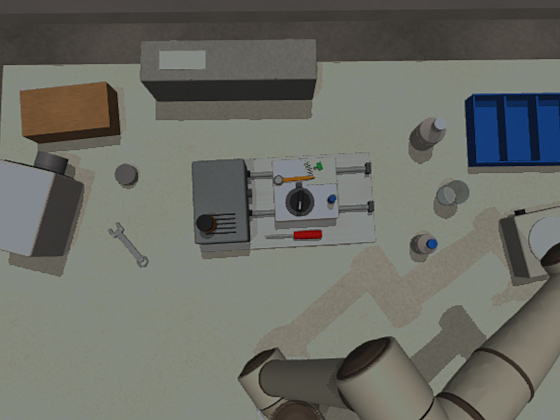

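View pics/scene0.png

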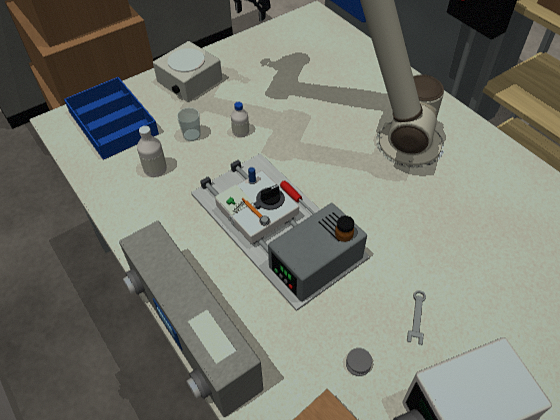

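The top view shows the drive unit at (220,200), the head at (305,190), the knob at (300,202), the post at (332,199), the orange pointer near (295,179) and the green marker near (319,167). The pump's +y is image left, about world +y. The scene view agrees with this.

```bash
python3 - <<'E'
from h import *
f=np.load("pics/top0.npz");p,d=f["p"],f["d"]
cv2.imwrite("pics/c1.png",cv2.resize(p[140:260,180:390,::-1],None,fx=3.8,fy=3.8,interpolation=cv2.INTER_CUBIC))
hsv=cv2.cvtColor(p,cv2.COLOR_RGB2HSV)
def blob(lo,hi,box,nm,z):
    m=cv2.inRange(hsv,np.array(lo),np.array(hi));k=np.zeros_like(m);a,b,c,e=box;k[b:e,a:c]=m[b:e,a:c]
    v,u=np.nonzero(k)
    if len(u)==0: print(nm,"none");return
    r=cv2.minAreaRect(np.c_[u,v].astype(np.float32))
    print(nm,len(u),u.mean(),v.mean(),r,px2w("top",u.mean(),v.mean(),z=z),"dep",np.median(d[v,u]),px2w("top",u.mean(),v.mean(),depth=np.median(d[v,u]))[2])
blob((105,120,40),(125,255,255),(320,185,345,215),"post",110)
blob((8,120,100),(25,255,255),(265,155,345,222),"pointer",85)
blob((45,100,50),(85,255,255),(300,155,345,180),"green",82)
blob((0,0,0),(180,255,60),(280,182,318,220),"knob",85)
# depth-height map: head top and drive top masks
c=arm.calibration("top");K=c["mtx"];T=c["cam_to_world"]
U,V=np.meshgrid(np.arange(560),np.arange(420));P=np.stack([(U-K[0,2])/K[0,0],-(V-K[1,2])/K[1,1],-np.ones(U.shape)],-1)*d[...,None]
W=P@T[:3,:3].T+T[:3,3];Z=W[...,2]
for nm,lo,hi,box in(("head",66,80,(262,145,350,230)),("drive",118,132,(180,150,260,250)),("plate",6,18,(180,145,385,255))):
    a,b,cc,e=box;m=np.zeros(Z.shape,np.uint8);m[b:e,a:cc]=((Z>lo)&(Z<hi))[b:e,a:cc]
    m=cv2.morphologyEx(m,cv2.MORPH_OPEN,np.ones((3,3)))
    q=W[m>0];r=cv2.minAreaRect(q[:,:2].astype(np.float32));print(nm,len(q),np.median(q[:,2]),r,cv2.boxPoints(r).round(1).tolist())
E
```

```text
post 41 331.8536585365854 198.14634146341464 ((332.0, 198.5), (7.0, 6.0), 90.0) [ 536.49737359 -111.41696008  110.        ] dep 1226.47 124.10009270608884
pointer 82 296.7926829268293 178.1341463414634 ((298.46209716796875, 178.0448455810547), (2.8235464096069336, 31.142057418823242), 85.2363510131836) [595.36471585 -19.96065699  85.        ] dep 1270.8727 84.73728571815263
green 33 318.45454545454544 165.75757575757575 ((318.34002685546875, 166.38002014160156), (6.199999809265137, 7.800000190734863), 36.869895935058594) [629.33648653 -79.88574848  82.        ] dep 1274.4924 84.74775695466838
knob 574 299.5034843205575 200.68466898954705 ((298.03460693359375, 197.12689208984375), (37.62578582763672, 27.890439987182617), 74.74488067626953) [533.53308072 -26.32840797  85.        ] dep 1265.0916 84.59794528591374
head 2906 73.43079850568074 ((570.4443359375, -41.0596923828125), (173.41038513183594, 174.6287384033203), 2.4858834743499756) [[480.0, 42.400001525878906], [487.6000061035156, -132.10000610351562], [660.9000244140625, -124.5], [653.2999877929688, 49.900001525878906]]
drive 3952 123.67859866517267 ((533.3888549804688, 187.30722045898438), (218.97682189941406, 139.48605346679688), 2.4719226360321045) [[421.0, 252.3000030517578], [427.0, 112.9000015258789], [645.7999877929688, 122.4000015258789], [639.7999877929688, 261.70001220703125]]
plate 5962 10.988964532223918 ((541.7191162109375, 12.110092163085938), (260.2118835449219, 498.86920166015625), 2.539905309677124) [[400.70001220703125, 255.5], [422.79998779296875, -242.8000030517578], [682.7999877929688, -231.3000030517578], [660.5999755859375, 267.1000061035156]]
```

View pics/c1.png

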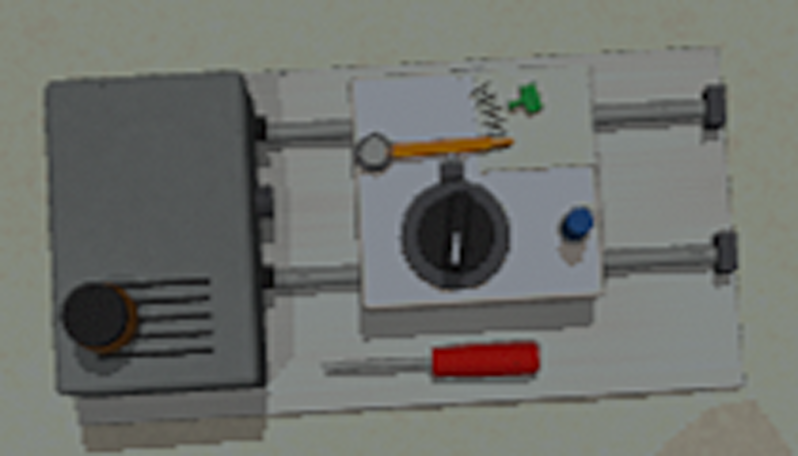

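```bash
cat >> h.py <<'E'
PSI=np.radians(2.52);PX=np.array([np.cos(PSI),np.sin(PSI),0]);PY=np.array([-PX[1],PX[0],0]);O=np.array([530.6,36.6,0])
def pump(x,y,z=0): return O+x*PX+y*PY+np.array([0,0,z])
def inpump(w): w=np.asarray(w)-O; return np.array([w@PX,w@PY,w[2]])
def plan(grasp,yaw_deg):
    "fractions to bring grasp point (world) with tool y at yaw_deg, tool pointing straight down"
    s=arm.read_state();Rc=R.from_quat(s["ee_rot"]);y=np.radians(yaw_deg)
    yt=np.array([np.cos(y),np.sin(y),0]);zt=np.array([0,0,-1.]);Rt=R.from_matrix(np.c_[np.cross(yt,zt),yt,zt])
    sh=Rc.inv().apply(np.asarray(grasp)-155*zt-s["position"])/200;rv=(Rc.inv()*Rt).as_rotvec()/np.pi
    print("clk",s["clock"],"pos",s["position"].round(1),"grasp",inpump(s["position"]+155*Rc.apply([0,0,1])).round(1),"j",s["joints"].round(2),"F",s["contact_force"].round(1),"w",round(s["gripper_width"],1))
    print("shift",sh.round(4),"turn",rv.round(4))
E
python3 - <<'E'
from h import *
plan(pump(0,-147,245),182.5); plan(pump(0,-147,106),182.5)
E
```

```text
clk 0.1 pos [ 216.5 -586.1  403.8] grasp [-341.3 -608.   248.8] j [-0.96  0.39  0.01 -0.   -1.19 -0.26] F [0.5 0.4 0.1] w 85.6
shift [-2.3276  1.6769  0.0217] turn [ 6.000e-04  4.000e-04 -4.013e-01]
clk 0.1 pos [ 216.5 -586.1  403.8] grasp [-341.3 -608.   248.8] j [-0.96  0.39  0.01 -0.   -1.19 -0.26] F [0.5 0.4 0.1] w 85.6
shift [-2.3277  1.6755  0.7167] turn [ 6.000e-04  4.000e-04 -4.013e-01]
```

Call:
{"fn": "carry_out", "kwargs": {
  "rows": [
    [-0.25,0.18,0,0,0,0,1],
    [-0.5,0.36,0,0,0,0,1],
    [-0.75,0.54,0,0,0,0,1],
    [-1,0.72,0,0,0,0,1],
    [-1,0.72,0,0,0,0,1]
  ]
}}

```text
clock: 0.72
position: [356.0, -379.0, 404.7]
ee_rot: [-0.179, 0.984, 0.0, 0.0]
contact_force: [-0.4, -1.0, 0.0]
gripper_width: 85.2
grasp_force: 0.0
```

Call:
{"fn": "carry_out", "kwargs": {
  "rows": [
    [-0.25,0.18,0,0,0,0,1],
    [-0.5,0.36,0,0,0,0,1],
    [-0.75,0.54,0,0,0,0,1],
    [-1,0.72,0,0,0,0,1],
    [-1,0.72,0,0,0,0,1]
  ]
}}

```text
clock: 1.35
position: [493.8, -175.4, 404.2]
ee_rot: [-0.178, 0.984, 0.0, -0.0]
contact_force: [-0.1, -0.7, 0.3]
gripper_width: 85.3
grasp_force: 0.0
```

Call:
{"fn": "carry_out", "kwargs": {
  "rows": [
    [-0.05,0.03,0,0,0,-0.05,1],
    [-0.1,0.07,0,0,0,-0.1,1],
    [-0.15,0.11,0,0,0,-0.15,1],
    [-0.2,0.15,0,0,0,-0.2,1],
    [-0.25,0.18,0,0,0,-0.25,1],
    [-0.3,0.22,0,0,0,-0.3,1],
    [-0.33,0.235,0,0,0,-0.35,1],
    [-0.33,0.235,0,0,0,-0.401,1],
    [-0.33,0.235,0,0,0,-0.401,1],
    [-0.33,0.235,0,0,0,-0.401,1]
  ]
}}

```text
clock: 2.6
position: [537.3, -111.5, 404.5]
ee_rot: [0.721, -0.693, -0.0, 0.0]
contact_force: [-0.2, 0.0, 0.4]
gripper_width: 85.4
grasp_force: 0.0
```

```bash
python3 - <<'E'
from h import *
plan(pump(0,-147,106),182.5)
cal=arm.calibration("wrist");p,d=arm.get_image("wrist");np.savez("pics/w1.npz",p=p,d=d);cv2.imwrite("pics/w1.png",p[...,::-1]);print(cal)
E
```

```text
clk 2.6 pos [ 537.3 -111.5  404.5] grasp [ 1.000e-01 -1.483e+02  2.495e+02] j [ 0.09  0.26 -0.18 -0.   -1.13 -0.05] F [-0.2  0.   0.4] w 85.4
shift [-6.300e-03  7.000e-04  7.176e-01] turn [ 0.0002 -0.     -0.0014]
{'mtx': array([[325.1922621 ,   0.        , 284.04602614],
       [  0.        , 325.1922621 , 207.92977625],
       [  0.        ,   0.        ,   1.        ]]), 'cam_to_world': array([[-9.99228139e-01,  3.70554738e-02,  1.30390637e-02,
         5.40748297e+02],
       [-3.92824639e-02, -9.43548418e-01, -3.28897054e-01,
        -1.95984724e+02],
       [ 1.15551759e-04, -3.29155397e-01,  9.44275760e-01,
         3.73232075e+02],
       [ 0.00000000e+00,  0.00000000e+00,  0.00000000e+00,
         1.00000000e+00]])}
```

View pics/w1.png

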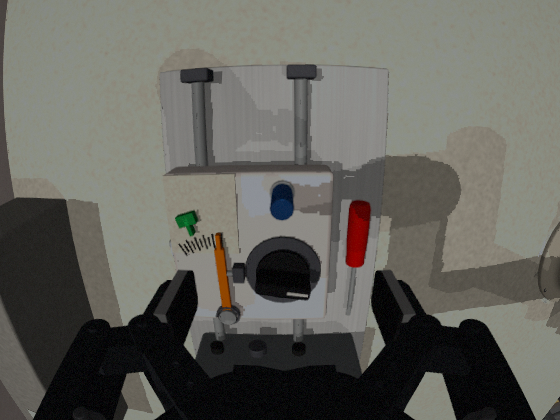

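The wrist view shows the post at (282,200), the knob at (283,275), the pointer pivot at (228,314) with its tip at (219,234), and the marker at (187,222). The post sits between the open fingers in x. I'll check its position, then descend.

```bash
cat >> h.py <<'E'
def blobs(p,lo,hi,box):
    m=cv2.inRange(cv2.cvtColor(p,cv2.COLOR_RGB2HSV),np.array(lo),np.array(hi));k=np.zeros_like(m);a,b,c,e=box;k[b:e,a:c]=m[b:e,a:c]
    n,l,st,_=cv2.connectedComponentsWithStats(k)
    if n<2: return None
    v,u=np.nonzero(l==1+np.argmax(st[1:,4]));return u,v
def wpts(u,v,d=None,z=None,cal=None): return np.array([inpump(px2w("wrist",a,b,depth=None if d is None else d[b,a],z=z,cal=cal)) for a,b in zip(u,v)])
E
python3 - <<'E'
from h import *
f=np.load("pics/w1.npz");p,d=f["p"],f["d"]
for n,lo,hi,z in(("post",(105,120,30),(125,255,255),None),("pointer",(8,120,80),(25,255,255),None),("green",(45,100,40),(85,255,255),None)):
    u,v=blobs(p,lo,hi,(160,60,345,330))
    q=wpts(u,v,d);r=cv2.minAreaRect(q[:,:2].astype(np.float32))
    if n=="post": q=q[q[:,2]>q[:,2].max()-4]; r=cv2.minAreaRect(q[:,:2].astype(np.float32))
    print(n,len(u),"z",np.percentile(q[:,2],[5,50,95]).round(1),r,cv2.boxPoints(r).round(1).tolist())
E
```

```text
post 659 z [373.3 373.3 373.3] ((0.04362420737743378, -232.6115264892578), (0.0, 0.0), 0.0) [[0.0, -232.60000610351562], [0.0, -232.60000610351562], [0.0, -232.60000610351562], [0.0, -232.60000610351562]]
pointer 604 z [84.4 85.6 86.8] ((45.70607376098633, -128.114990234375), (225.9042205810547, 31.394859313964844), 74.30780029296875) [[0.0, -232.60000610351562], [30.299999237060547, -241.10000610351562], [91.4000015258789, -23.600000381469727], [61.099998474121094, -15.100000381469727]]
green 273 z [83.  85.5 86.6] ((55.843528747558594, -174.71871948242188), (159.07962036132812, 23.54810333251953), 54.47480392456055) [[0.0, -232.60000610351562], [19.200000762939453, -246.3000030517578], [111.5999984741211, -116.80000305175781], [92.5, -103.0999984741211]]
```

```bash
python3 - <<'E'
from h import *
f=np.load("pics/w1.npz");p,d=f["p"],f["d"]
cal=arm.calibration("wrist")
for n,lo,hi in(("post",(105,120,30),(125,255,255)),("pointer",(8,120,80),(25,255,255)),("green",(45,100,40),(85,255,255))):
    u,v=blobs(p,lo,hi,(160,60,345,330));k=d[v,u]>50;u,v=u[k],v[k]
    q=wpts(u,v,d)
    if n=="post": q=q[(q[:,2]>122)&(q[:,2]<130)]
    r=cv2.minAreaRect(q[:,:2].astype(np.float32))
    print(n,len(q),"z",np.percentile(q[:,2],[5,50,95]).round(1),r,cv2.boxPoints(r).round(1).tolist())
E
```

```text
post 407 z [123.4 125.3 126.4] ((2.261242628097534, -145.6697540283203), (18.52996063232422, 18.06756591796875), 45.130340576171875) [[-10.699999809265137, -145.89999389648438], [2.0999999046325684, -158.60000610351562], [15.199999809265137, -145.5], [2.4000000953674316, -132.6999969482422]]
pointer 599 z [84.4 85.6 86.7] ((67.10741424560547, -60.83769226074219), (12.82643985748291, 87.39605712890625), 1.7408506870269775) [[59.400001525878906, -17.399999618530273], [62.0, -104.69999694824219], [74.80000305175781, -104.30000305175781], [72.19999694824219, -17.0]]Traceback (most recent call last):
  File "<stdin>", line 6, in <module>
  File "h.py", line 27, in wpts
    def wpts(u,v,d=None,z=None,cal=None): return np.array([inpump(px2w("wrist",a,b,depth=None if d is None else d[b,a],z=z,cal=cal)) for a,b in zip(u,v)])
                                                                  ~~~~^^^^^^^^^^^^^^^^^^^^^^^^^^^^^^^^^^^^^^^^^^^^^^^^^^^^^^^^^^^^^
  File "h.py", line 5, in px2w
    c=cal or arm.calibration(name);K=np.array(c["mtx"]);T=np.array(c["cam_to_world"])
             ~~~~~~~~~~~~~~~^^^^^^
ValueError: time passes only in moves, steps and waits
```

Call:
{"fn": "carry_out", "kwargs": {
  "rows": [
    [0,0,0.2,0,0,0,0.4],
    [0,0,0.4,0,0,0,0.4],
    [0,0,0.4,0,0,0,0.4]
  ]
}}

```text
clock: 3.02
position: [536.6, -110.9, 322.0]
ee_rot: [0.721, -0.692, -0.003, 0.003]
contact_force: [-0.3, -0.7, -0.1]
gripper_width: 59.5
grasp_force: 0.0
```

Call:
{"fn": "carry_out", "kwargs": {
  "rows": [
    [-0.005,-0.005,0.15,0,0,0,0.2],
    [-0.005,-0.005,0.305,0,0,0,0.2],
    [-0.005,-0.005,0.305,0,0,0,0.2],
    [-0.005,-0.005,0.305,0,0,0,0],
    [-0.005,-0.005,0.305,0,0,0,-0.3],
    [-0.005,-0.005,0.305,0,0,0,-0.8],
    [-0.005,-0.005,0.305,0,0,0,-0.8],
    [-0.005,-0.005,0.305,0,0,0,-0.8]
  ]
}}

```text
clock: 4.03
position: [539.0, -109.5, 265.4]
ee_rot: [0.722, -0.692, 0.001, -0.001]
contact_force: [-1.7, 1.2, 6.1]
gripper_width: 18.4
grasp_force: 58.4
```

```bash
python3 - <<'E'
from h import *
plan(pump(0,-85,106),182.5)
E
```

```text
clk 4.025 pos [ 539.  -109.5  265.4] grasp [   2.3 -146.4  110.4] j [ 0.09  0.4  -0.36  0.   -0.81 -0.05] F [-1.7  1.2  6.1] w 18.4
shift [-0.3065  0.0099  0.0218] turn [-0.0007 -0.0001 -0.0001]
```

Call:
{"fn": "carry_out", "kwargs": {
  "rows": [
    [-0.04,0,0,0,0,0,-0.8],
    [-0.09,0,0,0,0,0,-0.8],
    [-0.14,0,0,0,0,0,-0.8],
    [-0.19,0,0,0,0,0,-0.8],
    [-0.23,0,0,0,0,0,-0.8],
    [-0.26,0,0,0,0,0,-0.8],
    [-0.28,0,0,0,0,0,-0.8],
    [-0.29,0,0,0,0,0,-0.8],
    [-0.29,0,0,0,0,0,-0.8]
  ]
}}

```text
clock: 5.15
position: [536.5, -52.4, 265.4]
ee_rot: [0.722, -0.692, 0.001, -0.0]
contact_force: [-1.0, -4.6, 5.5]
gripper_width: 18.7
grasp_force: 58.5
```

```bash
sed -i 's/O=np.array(\[530.6,36.6,0\])/O=np.array([532.4,36.7,0])/' h.py; python3 - <<'E'
from h import *
plan(pump(0,-85,110),182.5)
E
```

```text
clk 5.15 pos [536.5 -52.4 265.4] grasp [  0.4 -89.4 110.4] j [ 0.2   0.39 -0.39  0.   -0.8  -0.16] F [-1.  -4.6  5.5] w 18.7
shift [-0.0208  0.0008  0.002 ] turn [-0.0006 -0.0005 -0.0001]
```

Now nudge the head forward slowly until the force rises.

Call:
{"fn": "carry_out", "kwargs": {
  "rows": [
    [-0.005,0,0,0,0,0,-0.8],
    [-0.01,0,0,0,0,0,-0.8],
    [-0.015,0,0,0,0,0,-0.8],
    [-0.02,0,0,0,0,0,-0.8],
    [-0.02,0,0,0,0,0,-0.8]
  ]
}}

```text
clock: 5.78
position: [536.3, -48.6, 265.4]
ee_rot: [0.722, -0.692, 0.001, 0.0]
contact_force: [-1.1, -5.7, 4.7]
gripper_width: 18.8
grasp_force: 58.5
```

Call:
{"fn": "carry_out", "kwargs": {
  "rows": [
    [-0.005,0,0,0,0,0,-0.8],
    [-0.01,0,0,0,0,0,-0.8],
    [-0.015,0,0,0,0,0,-0.8],
    [-0.015,0,0,0,0,0,-0.8]
  ]
}}

```text
clock: 6.28
position: [536.2, -46.2, 265.4]
ee_rot: [0.722, -0.692, 0.002, 0.0]
contact_force: [0.4, -10.2, 4.5]
gripper_width: 18.5
grasp_force: 58.5
```

Call:
{"fn": "carry_out", "kwargs": {
  "rows": [
    [-0.005,0,0,0,0,0,-0.8],
    [-0.01,0,0,0,0,0,-0.8],
    [-0.015,0,0,0,0,0,-0.8],
    [-0.015,0,0,0,0,0,-0.8]
  ]
}}

```text
clock: 6.78
position: [536.3, -45.4, 265.4]
ee_rot: [0.722, -0.692, 0.003, 0.002]
contact_force: [3.1, -21.1, 3.1]
gripper_width: 18.8
grasp_force: 58.6
```

Call:
{"fn": "carry_out", "kwargs": {
  "rows": [
    [0.012,0,0,0,0,0,-0.8],
    [0.012,0,0,0,0,0,-0.8],
    [0.012,0,0,0,0,0,0.2],
    [0.012,0,0,0,0,0,0.4],
    [0.012,0,0,0,0,0,0.4],
    [0.012,0,-0.2,0,0,0,0.4],
    [0.012,0,-0.4,0,0,0,1],
    [0.012,0,-0.6,0,0,0,1],
    [0.012,0,-0.6,0,0,0,1],
    [0.012,0,-0.6,0,0,0,1]
  ]
}}

```text
clock: 8.02
position: [535.4, -43.7, 383.0]
ee_rot: [0.722, -0.692, -0.001, 0.0]
contact_force: [0.6, 0.1, -0.5]
gripper_width: 85.5
grasp_force: 0.0
```

```bash
cat >> h.py <<'E'
def look(name):
    cal=arm.calibration("wrist");p,d=arm.get_image("wrist");np.savez(f"pics/{name}.npz",p=p,d=d);cv2.imwrite(f"pics/{name}.png",p[...,::-1]);return cal,p,d
def meas(cal,p,d,box):
    out={}
    for n,lo,hi in(("post",(105,120,30),(125,255,255)),("pointer",(8,120,80),(25,255,255)),("green",(45,100,40),(85,255,255))):
        b=blobs(p,lo,hi,box)
        if b is None: print(n,"none");continue
        u,v=b
        if n=="post": k=d[v,u]>50;u,v=u[k],v[k];q=wpts(u,v,d,cal=cal);q=q[(q[:,2]>122)&(q[:,2]<130)]
        else: q=wpts(u,v,z=86.,cal=cal)
        r=cv2.minAreaRect(q[:,:2].astype(np.float32));out[n]=q
        print(n,len(q),"z",np.median(q[:,2]).round(1),np.round(r[0],1),np.round(r[1],1),cv2.boxPoints(r).round(1).tolist(),"px",u.min(),u.max(),v.min(),v.max())
    return out
E
python3 - <<'E'
from h import *
plan(pump(0,0,150),272.5)
cal,p,d=look("w2");meas(cal,p,d,(100,60,400,340))
t,td=arm.get_image("top");c=arm.calibration("top");K=c["mtx"];T=c["cam_to_world"]
U,V=np.meshgrid(np.arange(560),np.arange(420));P=np.stack([(U-K[0,2])/K[0,0],-(V-K[1,2])/K[1,1],-np.ones(U.shape)],-1)*td[...,None]
W=P@T[:3,:3].T+T[:3,3]
m=np.zeros((420,560),np.uint8);m[145:230,245:335]=(abs(W[145:230,245:335,2]-73.5)<6);m=cv2.morphologyEx(m,cv2.MORPH_OPEN,np.ones((3,3)));q=W[m>0]
q=np.array([inpump(a) for a in q]);print("head range",np.percentile(q,[1,99],axis=0))
E
```

```text
clk 8.025 pos [535.4 -43.7 383. ] grasp [ -0.7 -80.4 228. ] j [ 0.22  0.25 -0.24 -0.   -1.08 -0.18] F [ 0.6  0.1 -0.5] w 85.5
shift [-0.4023 -0.0028  0.3904] turn [ 2.000e-04  4.000e-04 -5.002e-01]
post 478 z 125.2 [  0.4 -83. ] [18.5 18. ] [[-12.399999618530273, -82.0], [-1.0, -95.9000015258789], [13.300000190734863, -84.0999984741211], [1.7999999523162842, -70.19999694824219]] px 270 295 185 223
pointer 670 z 86.0 [63.5  0.9] [10.  88.4] [[57.599998474121094, 45.0], [59.29999923706055, -43.400001525878906], [69.30000305175781, -43.20000076293945], [67.5999984741211, 45.20000076293945]] px 210 227 238 315
green 313 z 86.0 [ 92.8 -53.5] [22.  23.9] [[79.19999694824219, -44.70000076293945], [85.19999694824219, -67.80000305175781], [106.5, -62.29999923706055], [100.5, -39.20000076293945]] px 168 190 213 239
head range [[-50.97170122 -78.64526387  67.65987196]
 [115.92146592  66.7676107   78.63454054]]
```

View pics/w2.png

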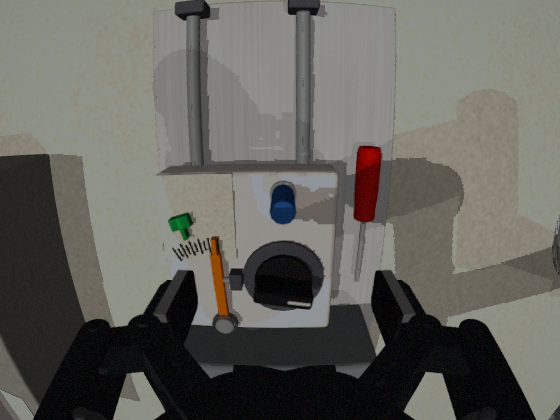

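The head is home: the post moved 63 mm, and the push force climbed once it hit the stops. Next I measure the knob bar's angle and the pointer and marker angles about the pivot.

```bash
sed -i 's/O=np.array(\[532.4,36.7,0\])/O=np.array([532.4,38.7,0])/' h.py; cat > ang.py <<'E'
from h import *
def circ(q):
    A=np.c_[2*q[:,:2],np.ones(len(q))];s=np.linalg.lstsq(A,(q[:,:2]**2).sum(1),rcond=None)[0];return s[:2]
def angles(o):
    q=o["pointer"][:,:2];m=q.mean(0);_,_,vt=np.linalg.svd(q-m);a=vt[0];a=a if a[1]<0 else -a
    s=(q-m)@a;tip=m+a*s.max()
    piv=tip-100*a;print("tip",tip.round(1),"piv",piv.round(1),"pointer ang",np.arctan2(a[0],-a[1]).round(4))
    if "green" in o:
        g=o["green"][:,:2];r=g-piv;rad=np.linalg.norm(r,axis=1);th=np.arctan2(r[:,0],-r[:,1]);k=rad<rad.min()+5
        print("green rad",rad.min().round(1),rad.max().round(1),"ang all",((th.min()+th.max())/2).round(4),"mean",th.mean().round(4),"inner",th[k].mean().round(4),"n",k.sum())
    return piv
E
python3 - <<'E'
from ang import *
cal=arm.calibration("wrist");f=np.load("pics/w2.npz");p,d=f["p"],f["d"]
o=meas(cal,p,d,(100,60,400,340));angles(o)
v,u=np.nonzero(d[230:330,235:335]>50);u+=235;v+=230
q=wpts(u,v,d,cal=cal);q=q[(q[:,2]>114)&(q[:,2]<122)];r=cv2.minAreaRect(q[:,:2].astype(np.float32));print("bar",len(q),r,cv2.boxPoints(r).round(1).tolist())
q=wpts(u,v,d,cal=cal);q=q[(q[:,2]>77)&(q[:,2]<83)];print("base",len(q),cv2.minEnclosingCircle(q[:,:2].astype(np.float32)))
plan(pump(0,0,150),272.5)
E
```

```text
post 464 z 124.5 [ -0.2 -85.2] [18.5 17.7] [[-12.899999618530273, -84.30000305175781], [-1.7000000476837158, -97.9000015258789], [12.600000381469727, -86.0999984741211], [1.2999999523162842, -72.5]] px 270 295 185 223
pointer 670 z 86.0 [62.7 -2. ] [10. 88.] [[56.79999923706055, 41.900001525878906], [58.5, -46.099998474121094], [68.5, -45.900001525878906], [66.80000305175781, 42.099998474121094]] px 210 227 238 315
green 313 z 86.0 [ 91.9 -56.2] [21.9 23.8] [[78.4000015258789, -47.5], [84.4000015258789, -70.5], [105.5, -65.0], [99.5, -41.900001525878906]] px 168 190 213 239
tip [ 63.9 -46. ] piv [61.3 53.9] pointer ang 0.0262
green rad 102.5 126.5 ang all 0.2724 mean 0.2772 inner 0.2825 n 21
bar 764 ((-0.07716178894042969, -0.021636962890625), (14.41341781616211, 53.13277053833008), 80.97793579101562) [[-27.399999618530273, -3.0], [25.0, -11.300000190734863], [27.299999237060547, 2.9000000953674316], [-25.200000762939453, 11.300000190734863]]
base 1870 ((10.74234676361084, 14.224998474121094), 57.240604400634766)
clk 8.125 pos [535.4 -43.9 382.2] grasp [ -1.1 -82.6 227.2] j [ 0.22  0.25 -0.24 -0.   -1.08 -0.18] F [-0.4  0.2 -1. ] w 85.4
shift [-0.4131 -0.0037  0.3862] turn [ 0.0008  0.0007 -0.5003]
```

Call:
{"fn": "carry_out", "kwargs": {
  "rows": [
    [-0.05,0,0,0,0,-0.055,1],
    [-0.1,0,0,0,0,-0.11,1],
    [-0.15,0,0,0,0,-0.165,1],
    [-0.2,0,0,0,0,-0.22,1],
    [-0.27,0,0,0,0,-0.275,1],
    [-0.33,0,0,0,0,-0.33,1],
    [-0.38,-0.003,0,0,0,-0.385,1],
    [-0.413,-0.004,0,0,0,-0.44,1],
    [-0.413,-0.004,0,0,0,-0.45,1],
    [-0.413,-0.004,0,0,0,-0.45,1],
    [-0.413,-0.004,0,0,0,-0.45,1]
  ]
}}

```text
clock: 9.5
position: [533.0, 38.3, 383.4]
ee_rot: [0.998, -0.058, -0.0, 0.0]
contact_force: [0.1, -0.3, 0.5]
gripper_width: 85.8
grasp_force: 0.0
```

```bash
python3 - <<'E'
from h import *
plan(pump(0,0,111),263.5)
E
```

```text
clk 9.5 pos [533.   38.3 383.4] grasp [  0.5  -0.4 228.4] j [ 0.38  0.25 -0.25 -0.   -1.08  1.08] F [ 0.1 -0.3  0.5] w 85.8
shift [-0.003  -0.0017  0.5871] turn [ 0.0001  0.0002 -0.0008]
```

Call:
{"fn": "carry_out", "kwargs": {
  "rows": [
    [-0.003,-0.002,0.15,0,0,0,0.3],
    [-0.003,-0.002,0.3,0,0,0,0.1],
    [-0.003,-0.002,0.45,0,0,0,0],
    [-0.003,-0.002,0.55,0,0,0,-0.1],
    [-0.003,-0.002,0.587,0,0,0,-0.1],
    [-0.003,-0.002,0.587,0,0,0,-0.1],
    [-0.003,-0.002,0.587,0,0,0,-0.1]
  ]
}}

```text
clock: 10.38
position: [532.9, 39.1, 267.3]
ee_rot: [0.998, -0.057, 0.001, -0.0]
contact_force: [-0.0, -0.3, 0.1]
gripper_width: 38.2
grasp_force: 0.0
```

```bash
python3 - <<'E'
from ang import *
plan(pump(0,0,111),263.5)
cal,p,d=look("w3")
E
```

```text
clk 10.375 pos [532.9  39.1 267.3] grasp [  0.8   0.5 112.3] j [ 0.38  0.38 -0.4   0.   -0.8   1.08] F [-0.  -0.3  0.1] w 38.2
shift [-0.0022  0.0023  0.0065] turn [-0.0002 -0.0006 -0.0003]
```

View pics/w3.png

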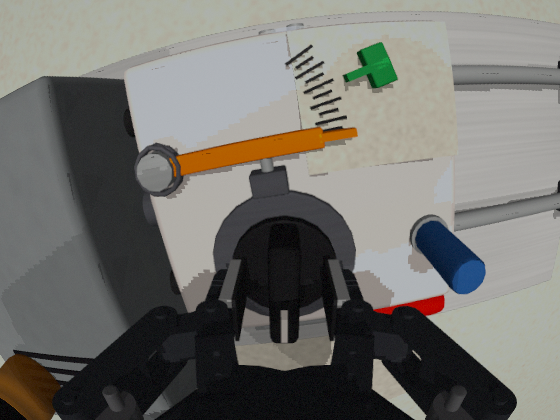

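The wrist view shows the bar centred between the fingers at (285,270), the pointer tip at (356,132), the marker's inner end at (345,78), and the rubber stops touching the head's edge. Now I grip, then turn clockwise.

Call:
{"fn": "carry_out", "kwargs": {
  "rows": [
    [0,0,0.005,0,0,0,-0.4],
    [0,0,0.005,0,0,0,-0.9],
    [0,0,0.005,0,0,0,-0.9],
    [0,0,0.005,0,0,0,-0.9],
    [0,0,0.005,0,0,0,-0.9]
  ]
}}

```text
clock: 11.05
position: [532.6, 39.2, 265.8]
ee_rot: [0.998, -0.057, 0.0, -0.0]
contact_force: [-1.2, 1.0, 5.3]
gripper_width: 13.0
grasp_force: 59.3
```

Call:
{"fn": "carry_out", "kwargs": {
  "rows": [
    [0,0,0,0,0,0.04,-0.9],
    [0,0,0,0,0,0.08,-0.9],
    [0,0,0,0,0,0.12,-0.9],
    [0,0,0,0,0,0.16,-0.9],
    [0,0,0,0,0,0.2,-0.9],
    [0,0,0,0,0,0.24,-0.9],
    [0,0,0,0,0,0.28,-0.9],
    [0,0,0,0,0,0.32,-0.9],
    [0,0,0,0,0,0.36,-0.9],
    [0,0,0,0,0,0.4,-0.9],
    [0,0,0,0,0,0.4,-0.9]
  ]
}}

```text
clock: 12.42
position: [532.6, 39.2, 265.9]
ee_rot: [0.774, -0.633, 0.0, -0.0]
contact_force: [-2.0, 1.9, 5.1]
gripper_width: 13.0
grasp_force: 59.5
```

```bash
python3 - <<'E'
from ang import *
plan(pump(0,0,111),263.5-90)
cal,p,d=look("w4")
o=meas(cal,p,d,(0,0,560,420));angles(o)
E
```

```text
clk 12.425 pos [532.6  39.2 265.9] grasp [  0.3   0.5 110.9] j [ 0.38  0.38 -0.4   0.   -0.79 -0.18] F [-2.   1.9  5.1] w 13.0
shift [ 0.0023  0.0012 -0.0007] turn [-0.0002  0.0001  0.0995]
post 2441 z 125.2 [  0.6 -84. ] [18.7 18.8] [[-12.600000381469727, -84.30000305175781], [1.0, -97.19999694824219], [13.899999618530273, -83.5999984741211], [0.20000000298023224, -70.69999694824219]] px 292 350 75 130
pointer 2083 z 86.0 [74.3  0.3] [10.9 87.8] [[59.70000076293945, 42.099998474121094], [78.19999694824219, -43.79999923706055], [88.80000305175781, -41.5], [70.4000015258789, 44.400001525878906]] px 129 173 165 311
green 1199 z 86.0 [ 91.7 -54.6] [23.5 22.6] [[77.30000305175781, -47.099998474121094], [83.5999984741211, -68.80000305175781], [106.0999984741211, -62.20000076293945], [99.80000305175781, -40.5]] px 98 139 115 163
tip [ 84.2 -42.4] piv [61.6 55. ] pointer ang 0.2275
green rad 102.4 125.1 ang all 0.2686 mean 0.2664 inner 0.2662 n 133
```

View pics/w4.png

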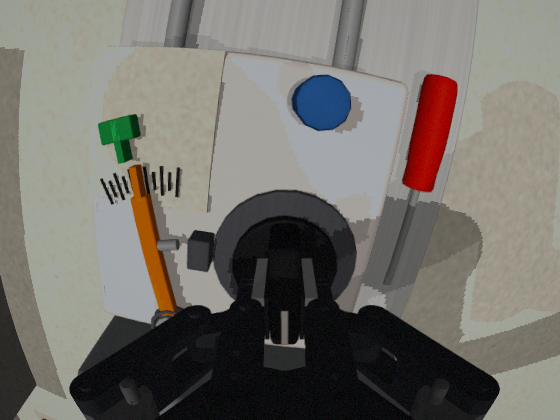

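The pointer is about 0.04 rad short of the marker (tip (134,167), marker inner end (125,162)). I'll turn most of that, then measure again.

Call:
{"fn": "carry_out", "kwargs": {
  "rows": [
    [0,0,0,0,0,0.03,-0.9],
    [0,0,0,0,0,0.06,-0.9],
    [0,0,0,0,0,0.06,-0.9],
    [0,0,0,0,0,0.06,-0.9]
  ]
}}

```text
clock: 12.98
position: [532.5, 39.2, 265.8]
ee_rot: [0.711, -0.703, 0.0, -0.0]
contact_force: [-2.2, 1.7, 6.1]
gripper_width: 12.9
grasp_force: 59.5
```

```bash
python3 - <<'E'
from ang import *
plan(pump(0,0,111),263.5-90)
cal,p,d=look("w5")
o=meas(cal,p,d,(0,0,560,420));angles(o)
cv2.imwrite("pics/w5c.png",cv2.resize(p[100:240,60:220,::-1],None,fx=4,fy=4,interpolation=cv2.INTER_CUBIC))
E
```

```text
clk 12.975 pos [532.5  39.2 265.8] grasp [  0.2   0.5 110.8] j [ 0.38  0.38 -0.4  -0.   -0.79 -0.37] F [-2.2  1.7  6.1] w 12.9
shift [ 0.0024  0.0007 -0.0008] turn [-0.0001  0.0001  0.0396]
post 2443 z 125.2 [  0.3 -84. ] [18.9 18.6] [[-10.800000190734863, -91.19999694824219], [7.300000190734863, -95.30000305175781], [11.399999618530273, -76.80000305175781], [-6.699999809265137, -72.80000305175781]] px 248 304 71 127
pointer 1694 z 86.0 [76.6 -3.4] [11.6 78.8] [[61.900001525878906, 33.599998474121094], [80.0999984741211, -43.099998474121094], [91.30000305175781, -40.400001525878906], [73.0999984741211, 36.29999923706055]] px 114 179 195 318
green 1107 z 86.0 [ 91.2 -54.7] [24.1 22.6] [[76.5, -47.20000076293945], [82.80000305175781, -68.9000015258789], [105.9000015258789, -62.29999923706055], [99.69999694824219, -40.5]] px 83 123 146 194
tip [ 86.8 -41.5] piv [61.6 55.3] pointer ang 0.2551
green rad 102.6 125.4 ang all 0.2631 mean 0.2611 inner 0.2609 n 129
```

View pics/w5c.png

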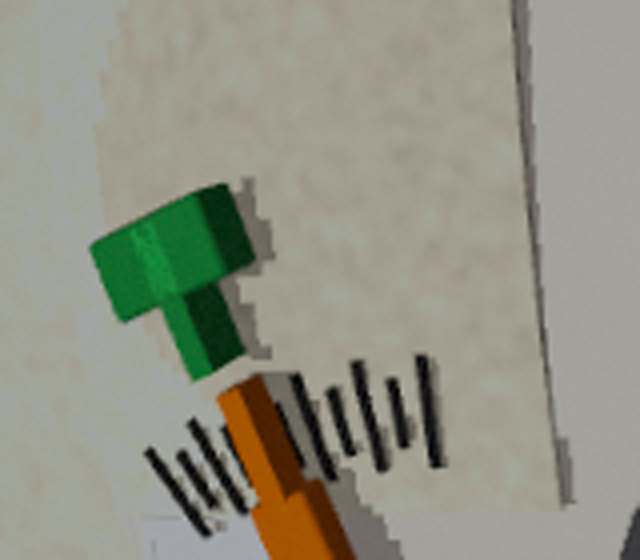

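The crop shows the pointer tip's top face near (229,393) and the marker stem's top face ending near (204,374). Visible side walls bias the masks, so I'll measure again on the bright top faces only.

```bash
cat >> ang.py <<'E'
def topang(cal,p,zt=86.):
    "top faces only: split colours by brightness (Otsu)"
    o={}
    for n,lo,hi in(("pointer",(8,120,60),(25,255,255)),("green",(45,100,30),(85,255,255))):
        u,v=blobs(p,lo,hi,(0,0,560,420));g=p[v,u].max(1);t,_=cv2.threshold(g.reshape(-1,1),0,255,cv2.THRESH_OTSU);k=g>t
        o[n]=wpts(u[k],v[k],z=zt,cal=cal)[:,:2];print(n,"otsu",t,k.sum(),len(k))
    def band(q,ax,lo,hi): s=(q-q0)@ax;return q[(s>lo)&(s<hi)]
    q=o["pointer"];m=q.mean(0);a=np.linalg.svd(q-m)[2][0];a=a if a[1]<0 else -a
    piv0=np.array([61.6,55.]);r=np.linalg.norm(q-piv0,axis=1);th=np.arctan2(q[:,0]-piv0[0],-(q[:,1]-piv0[1]))
    for lo in(80,85,90,94): k=(r>lo)&(r<lo+6);print("ptr r",lo,k.sum(),(th[k].max()+th[k].min())/2, np.ptp(th[k])*(lo+3))
    g=o["green"];r=np.linalg.norm(g-piv0,axis=1);th=np.arctan2(g[:,0]-piv0[0],-(g[:,1]-piv0[1]))
    print("r max ptr",np.linalg.norm(q-piv0,axis=1).max(),"green r",r.min(),r.max())
    for lo in(102,105,108,118): k=(r>lo)&(r<lo+4);print("grn r",lo,k.sum(),(th[k].max()+th[k].min())/2,np.ptp(th[k])*(lo+2))
E
python3 - <<'E'
from ang import *
cal=arm.calibration("wrist");f=np.load("pics/w5.npz");topang(cal,f["p"])
E
```

```text
pointer otsu 121.0 1538 2228
green otsu 78.0 749 1111
ptr r 80 115 0.2611893043230189 9.568921194362657
ptr r 85 68 0.2637095015723707 4.03774334159766
ptr r 90 67 0.2636476379751644 3.9647517884971872
ptr r 94 61 0.26307635542444296 3.8982444632200566
r max ptr 99.27822755345687 green r 102.3530214750689 125.03595145051398
grn r 102 38 0.288360352905784 3.5809704916311254
grn r 105 43 0.2876632464285647 3.6391975299690813
grn r 108 45 0.28807348690483403 3.924988220684566
grn r 118 222 0.2852650667202026 19.058796766228017
```

Widths check out at 4 mm and 20 mm. The pointer is 0.0245 rad short, which is 0.153 rad of knob or 0.049 of full scale.

Call:
{"fn": "carry_out", "kwargs": {
  "rows": [
    [0,0,0,0,0,0.025,-0.9],
    [0,0,0,0,0,0.049,-0.9],
    [0,0,0,0,0,0.049,-0.9],
    [0,0,0,0,0,0.049,-0.9]
  ]
}}

```text
clock: 13.52
position: [532.5, 39.2, 265.9]
ee_rot: [-0.655, 0.756, -0.0, 0.0]
contact_force: [-1.7, 2.7, 5.9]
gripper_width: 12.5
grasp_force: 59.5
```

```bash
python3 - <<'E'
from ang import *
plan(pump(0,0,111),263.5-90)
cal,p,d=look("w6");topang(cal,p)
E
```

```text
clk 13.525 pos [532.5  39.2 265.9] grasp [  0.2   0.5 110.9] j [ 0.38  0.38 -0.4  -0.   -0.79 -0.52] F [-1.7  2.7  5.9] w 12.5
shift [ 0.0024  0.0004 -0.0007] turn [-0.0001  0.0001 -0.0094]
pointer otsu 125.0 1210 1838
green otsu 80.0 665 1040
ptr r 80 104 0.28416541089077674 9.31892213514776
ptr r 85 62 0.28792915675815983 4.065032477546247
ptr r 90 62 0.2881702842356304 4.16906295727829
ptr r 94 56 0.28680808264223445 4.084110383956396
r max ptr 99.36577298103477 green r 102.41066205936647 125.11893251418451
grn r 102 34 0.2875602060119673 3.540357625659243
grn r 105 39 0.2877475201746532 3.6911782058647677
grn r 108 38 0.2881384779545757 3.621349440272659
grn r 118 199 0.2857189251050053 19.121616375550825
```

Aligned to within about 0.1 mm. Release, then retract straight up.

Call:
{"fn": "carry_out", "kwargs": {
  "rows": [
    [0,0,0,0,0,0,-0.5],
    [0,0,0,0,0,0,-0.2],
    [0,0,0,0,0,0,-0.1],
    [0,0,0,0,0,0,-0.1],
    [0,0,-0.15,0,0,0,-0.1],
    [0,0,-0.35,0,0,0,-0.1],
    [0,0,-0.6,0,0,0,-0.1],
    [0,0,-0.6,0,0,0,-0.1],
    [0,0,-0.6,0,0,0,-0.1]
  ]
}}

```text
clock: 14.7
position: [532.1, 39.0, 384.9]
ee_rot: [-0.655, 0.756, 0.0, -0.0]
contact_force: [-0.1, -0.1, -0.7]
gripper_width: 38.4
grasp_force: 0.0
```

```bash
python3 - <<'E'
from ang import *
plan(pump(0,0,111),263.5-90)
cal,p,d=look("w7");topang(cal,p);meas(cal,p,d,(0,0,560,420))
E
```

```text
clk 14.7 pos [532.1  39.  384.9] grasp [ -0.4   0.3 229.9] j [ 0.38  0.25 -0.25 -0.   -1.08 -0.52] F [-0.1 -0.1 -0.7] w 38.4
shift [ 0.0012 -0.0022  0.5946] turn [ 0.0002  0.0001 -0.0094]
pointer otsu 120.0 794 1015
green otsu 75.0 302 389
ptr r 80 47 0.29200564363360515 9.257350549141036
ptr r 85 27 0.2908058445148636 3.9681503887720284
ptr r 90 28 0.2894232946875904 3.8583163558440385
ptr r 94 25 0.2894232946875904 4.024265446417976
r max ptr 99.08798088213548 green r 102.58963808461965 124.7625092652226
grn r 102 16 0.28945465004807297 3.450006604781123
grn r 105 18 0.28816672698735024 3.4791192934789885
grn r 108 17 0.28897850286017224 3.4046902734595497
grn r 118 90 0.28962673003422046 19.052194152189667
post 567 z 125.2 [  0.5 -84. ] [17.7 19. ] [[-10.600000381469727, -90.80000305175781], [8.0, -94.5999984741211], [11.5, -77.19999694824219], [-7.099999904632568, -73.4000015258789]] px 247 275 89 114
pointer 890 z 86.0 [76.6  1.7] [11.8 87.4] [[58.79999923706055, 42.0], [83.0, -41.900001525878906], [94.30000305175781, -38.70000076293945], [70.0999984741211, 45.20000076293945]] px 173 228 173 256
green 385 z 86.0 [ 92.5 -54.3] [22.3 22. ] [[78.80000305175781, -46.70000076293945], [84.69999694824219, -67.9000015258789], [106.19999694824219, -61.900001525878906], [100.30000305175781, -40.70000076293945]] px 153 177 143 171
```

View pics/w7.png

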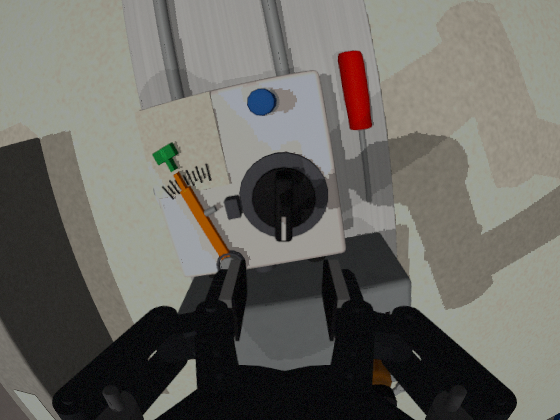

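The head is still home (post at y about −84 mm, as when gripped). The pointer tip at (180,176) lines up with the marker stem at (174,168), and the gripper is clear of everything. Handing in.

```bash
python3 -c "
from bench import arm
print(arm.job_done())"
```

```text
the job is handed in; nothing more can be done
None
```

The pump head is home on its rubber stops, the orange pointer tip lines up with the green marker to within about 0.2 mm by camera, and the arm has let go and is clear; the job is handed in at about 15 s of the 72 s allowed.

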